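Set up the bench for a gel run

ROBOT

A 6-joint arm with a two-finger parallel gripper is mounted at the origin on the work surface. World frame = base frame: x ahead of the robot, y to its left, z up, the work surface at z = 0. Lengths are in m, angles in rad, forces in N, time in s.
With the tool pointing down it reaches from about 0.25 to 0.775 m from the base axis. Payload 4 kg.
Tool frame: the origin (TCP) lies between the finger pads; the fingertips stand 17 mm ahead of it and the grasp point (between the pads) lies 2 mm behind it; z points along the fingers, y is the direction in which the jaws open and shut (so a half turn about z gives the same grasp; the last joint's range is limited). The gripper opens to 94 mm and grips with 3 to 60 N. Pads are 16 mm wide; open, the fingers measure 119 mm over their backs; the gripper's body (75 mm by 177 mm) begins 78 mm behind the grasp point.
Start: joints at [1.237, 0.087, 1.371, -0, 1.684, -0.103], TCP at [0.126, 0.535, 0.223] pointing down, gripper open.
Joint ranges: [-3.1, 3.1], [-0.76, 2.03], [0.27, 2.55], [-1.08, 4.22], [0.17, 2.65], [-2.57, 2.57]. Speed limits (rad/s): [2.79, 2.79, 3.14, 3.14, 3.14, 3.14].

INTERFACE

Orientations are given as [roll, pitch, yaw] about the fixed x, y, z axes, in that order (R = Rz(yaw) Ry(pitch) Rx(roll)).
In Python, from workcell import * gives the robot as it stands. The module is installed in compiled form; this text tells all that it offers.
- The arm moves only by the tool drive_tool, never from a script. Its argument "targets" is a list of rows, each a list of 7 numbers: the closure, from 0 (fully open) to 1 (shut), then the shift along the world's x, y, z in cm, then the turn, a rotation vector about the world's x, y, z in degrees. A call has 1 to 12 rows; each row is the pose to reach, as a shift and turn from the pose commanded when the call began; what a row does not reach only later rows make up. A row lasts 1/12 s, in which the tool goes at most 41.7 mm and 7.16 degrees, less where a joint would pass 70% of its speed; a pose out of reach is approached as far as the arm can. A call with a gripper value outside its range is refused whole. The fingers move at their own pace and stop on an object; the grip force is fixed at half the most. Time passes only in rows, so rows that repeat a pose let the fingers close. It gives the time, the measured TCP pose, the force and the opening at its end, in the units of the state.
- state(): the state, without advancing time (a new reading comes with each control period).
- get_image(name): name is "side" or "top"; returns (picture, depth): 480x640x3 uint8, red, green, blue; 480x640 float32, m along the optical axis (not along the pixel's ray), 0 where there is no reading.
- get_calibration(name): a dict with "mtx" (3x3 intrinsics, pixels), "dist" ([k1, k2, p1, p2, k3] as OpenCV has them; the pictures are not rectified), "origin" and "orientation" of the camera in the world. Camera axes: x right, y down, z forward; pixel columns grow to the right and rows downward; lengths in m; the calibration is good to about 2 mm. A picture is of the moment at which its call begins. get_calibration takes no time and is no camera call.
- job_done(): hands the job in, once; it reports no verdict.
Trained networks look in the newest picture that a camera, given by its name, has taken for a name from the list of things; names that differ only in an ending like _2 or _b are one class to them, and where a whole thing is asked for, a point or a joint stands for the part that bears it (a point fixed in the world has none). Each returns a list of dicts, best first, with "p" (0 to 1); they miss things now and then, are a little off and sometimes report something else, mostly with a low value. They report only what shows in the picture. A call takes as long as a camera call. They do not tell look-alikes from the thing itself.
- cut_out(camera, name): "region" (480x640 bool, what is visible of it) and "centre" ([column, row] in pixels, amid what is visible of it).
- landmark_of(camera, name): "centre" ([column, row] in pixels: a listed point, or the origin of a listed thing).
The state is a dict: "t": time; "qpos": joint angles; "dq": joint speeds; "effort": joint torques, N m; "position": TCP position; "orientation": TCP orientation; "ft_force": force on the tool from outside, world axes, zero at the start; "ft_torque": the same for the moment, N m; "opening": finger opening in m.
Only numpy, scipy, OpenCV 4.12 (cv2) and the standard library are available. Lean on these libraries where they do the work, as an engineer would, in place of code of your own. Each camera call takes 0.05 s, during which the arm holds its last target.

TASK

Get the bench ready for a gel run: stand each of the three reagent jars upright inside the spill dish whose colour matches its cap, and lift the gel cassette out of its drying stand and slide it down the yellow guides of the buffer tank until it is fully seated. Keep the jars and the cassette from tipping over on the way, leave the small brown vial where it stands, and let go of everything at the end.

Things in the scene. Friction and masses are not known exactly. Their poses are not given: they have to be found in the camera images.
- jar_blue: loose straight-sided screw-top jar, white body with a blue cap, 48 mm in diameter over its whole height and 90 mm tall (the cap is the top 22 mm), about 0.18 kg, standing upright on the bench; origin at the centre of its underside, z up its axis
- jar_red: loose straight-sided screw-top jar, white body with a red cap, 48 mm in diameter over its whole height and 90 mm tall (the cap is the top 22 mm), about 0.18 kg, standing upright on the bench; origin at the centre of its underside, z up its axis
- jar_green: loose straight-sided screw-top jar, white body with a green cap, 48 mm in diameter over its whole height and 90 mm tall (the cap is the top 22 mm), about 0.18 kg, standing upright on the bench; origin at the centre of its underside, z up its axis
- dish_blue: fixed round spill dish with a blue rim and white paper inside, 84 mm across outside, 76 mm across inside, rim 10 mm high, floor 4 mm above the bench; origin at the centre of its underside, on the bench
- dish_red: fixed round spill dish with a red rim and white paper inside, 84 mm across outside, 76 mm across inside, rim 10 mm high, floor 4 mm above the bench; origin at the centre of its underside, on the bench
- dish_green: fixed round spill dish with a green rim and white paper inside, 84 mm across outside, 76 mm across inside, rim 10 mm high, floor 4 mm above the bench; origin at the centre of its underside, on the bench
- cassette: loose gel cassette, 0.15 kg: upright glass plate 6 mm thick (x), 90 wide (y), 85 high, with a yellow grip bar on its top, 12 mm thick (x), 66 long (y), 25 high: 110 mm high in all. It starts upright in the grey drying stand, its lower edge 10 mm above the bench. Origin: centre of its lower edge, z up; both ways round (half a turn about z) are alike
- tank: fixed tank, 84 (x) by 130 mm (y), clear walls 50 mm high; at each y end a yellow upright card guide, 68 mm clear between them. Grooves 9 mm wide (x), groove bottoms 97 mm apart (y); above 75 mm they flare at 30 degrees to a 25 by 113 mm mouth at 89 mm. Seated cassette: width along y, lower edge on the sill 12 mm up, grip bar above the guides. Origin: centre of underside; both ways round alike
- stand: fixed grey drying stand that holds the cassette at the start, base 70 mm (its x) by 125 mm (its y) by 10 mm, with cheeks up to 40 mm above the bench that form an upright slot 8 mm wide (x); the cassette is lifted straight up out of it by at least 32 mm; origin at the centre of its underside, on the bench, y along the slot
- vial: bystander: small brown glass vial with a white cap, loose and upright on the bench between tank and drying stand, 40 mm across and 75 mm tall, about 0.12 kg; not to be moved; origin at the centre of its underside
Mind the look-alikes: they are no part of the job. What is shaped like the jar_blue but black or pink is not meant. Leave any pink look-alike of the dish_blue alone.

How it is judged:
By the outcome, as a careful person would: the job done as asked, in the order asked, and still so for the second after the job is handed in, with the robot touching nothing.
It also fails if it takes over 120 s, if anything falls off the work surface, if the arm or the gripper's body presses on something with over 40 N, if the wrist force passes 120 N, or if a joint passes its speed limit or range.

## Working session

There is one attempt and no reset: what is moved stays moved. The work goes in short steps, Python scripts to look and compute and a tool call to move; the robot and the scene stay as the last step left them, time stands still between calls to the robot, and variables do not carry over. Pictures are saved under pics/ and viewed, and the job is handed in when it is done.

Besides the shell and the picture viewer there is one more tool, called as name([rows], argument=value, ...), one row to a line, values as JSON. drive_tool: Moves the arm, as the interface text tells. Its arguments: {"type":"object","properties":{"targets":{"type":"array"}},"required":["targets"]}

```bash
mkdir -p pics; ls; cat > h.py <<'E'
from workcell import *
import numpy as np, cv2
from scipy.spatial.transform import Rotation as R
def cal(n):
    c=get_calibration(n); o=np.array(c["orientation"],float)
    M=R.from_euler('xyz',o).as_matrix() if o.shape==(3,) else (o if o.shape==(3,3) else None)
    return np.array(c["mtx"],float),np.array(c["dist"],float),np.array(c["origin"],float),M
def ray(n,uv):
    K,d,o,M=cal(n)
    p=cv2.undistortPoints(np.array(uv,float).reshape(-1,1,2),K,d).reshape(-1,2)
    return o,(np.c_[p,np.ones(len(p))])@M.T
def at_z(n,uv,z):
    o,r=ray(n,uv); return o+r*((z-o[2])/r[:,2])[:,None]
def cloud(n,depth):
    h,w=depth.shape; u,v=np.meshgrid(np.arange(w),np.arange(h))
    o,r=ray(n,np.c_[u.ravel(),v.ravel()])
    return (o+r*depth.ravel()[:,None]).reshape(h,w,3)
def proj(n,P):
    K,d,o,M=cal(n)
    return cv2.projectPoints(((np.atleast_2d(P)-o)@M),np.zeros(3),np.zeros(3),K,d)[0].reshape(-1,2)
E
python3 - <<'E'
from h import *
print(state())
for n in("side","top"):
    print(get_calibration(n))
    im,d=get_image(n); np.savez(f"{n}0.npz",im=im,d=d)
    cv2.imwrite(f"pics/{n}0.png",im[:,:,::-1])
E
```

```text
pics
{'t': 0.0, 'qpos': array([ 1.23690283e+00,  8.79545372e-02,  1.37221546e+00,  7.62536915e-06,
        1.68357389e+00, -1.03091443e-01]), 'dq': array([-0.00020748,  0.0014904 ,  0.00088859, -0.00041637,  0.00075946,
        0.00022816]), 'effort': array([-3.61564880e-04, -3.40162611e+01, -3.02437842e+01,  7.16784317e-02,
        3.28626344e-02, -1.51954464e-04]), 'position': array([0.12565248, 0.53494916, 0.22132406]), 'orientation': array([-3.13945363e+00, -2.28918577e-04,  2.91079121e+00]), 'ft_force': array([-0.11401364,  0.19124994, -0.4923016 ]), 'ft_torque': array([ 0.03585304, -0.05418139, -0.0835563 ]), 'opening': 0.09394226916355128}
{'mtx': array([[464.20496502,   0.        , 309.55119648],
       [  0.        , 464.20496502, 237.01988702],
       [  0.        ,   0.        ,   1.        ]]), 'dist': array([-0.08076721,  0.        ,  0.        ,  0.        ,  0.        ]), 'origin': array([0.41626345, 0.64148019, 0.76470429]), 'orientation': array([-2.40420506,  0.00420248, -2.9698172 ])}
{'mtx': array([[453.05541209,   0.        , 326.81620544],
       [  0.        , 453.05541209, 240.28130309],
       [  0.        ,   0.        ,   1.        ]]), 'dist': array([0.03361157, 0.        , 0.        , 0.        , 0.        ]), 'origin': array([ 0.30196607, -0.01107074,  1.05185631]), 'orientation': array([-2.94037585,  0.00371328, -1.54306967])}
```

View pics/side0.png

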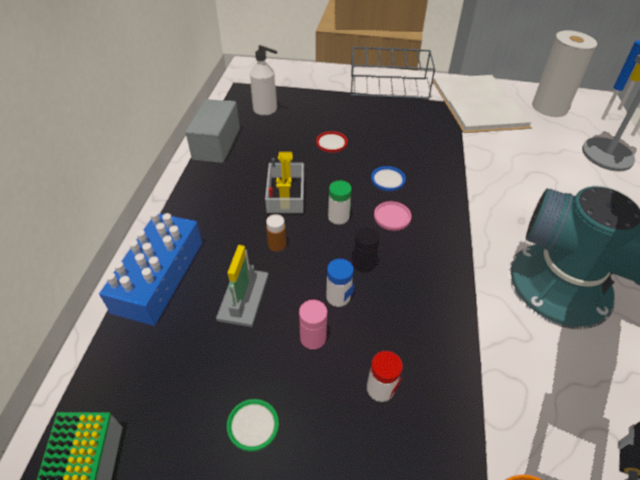

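View pics/top0.png

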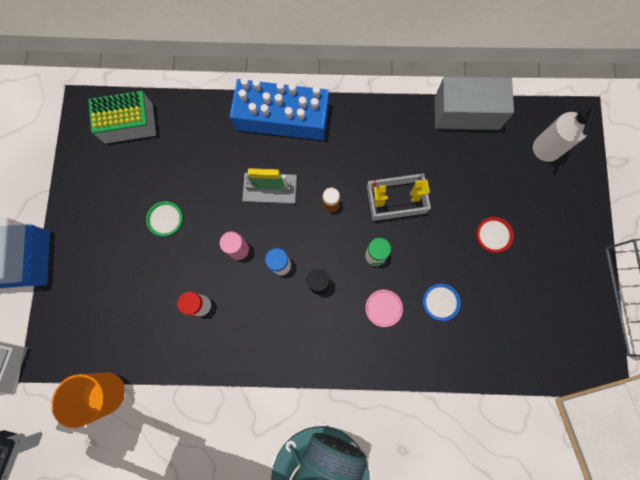

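The side picture shows these things (pixels in the side view):
- **Jars:** blue (340,283), red (384,376) and green (340,202). The look-alikes are pink (313,325) and black (366,250).
- **Dishes:** green (252,424), blue (388,178) and red (331,141). The pink look-alike is at (392,215).
- **Other:** cassette in its stand (240,280), tank (285,188), vial (276,232).

The top view agrees. Next I measure.

```bash
python3 - <<'E'
from h import *
names=["jar_blue","dish_blue","cassette","tank","stand","vial"]
import pickle
out={}
for n in("side","top"):
    im,d=get_image(n); np.savez(f"{n}1.npz",im=im,d=d)
    C=cloud(n,d)
    for k in names:
        for o in cut_out(n,k):
            if o["p"]<.3: continue
            m=o["region"]&(d>0); P=C[m]; 
            z=P[:,2]; top=P[z>np.percentile(z,97)-0.006]
            lo,hi=top.min(0),top.max(0)
            out.setdefault((n,k),[]).append((o["p"],o["region"]))
            print(n,k,round(o["p"],2),np.round(o["centre"]),"z",np.round(np.percentile(z,[2,98]),3),"topmid",np.round((lo+hi)/2,3),"size",np.round(hi-lo,3), "col",im[m].mean(0).astype(int))
        for o in landmark_of(n,k):
            if o["p"]<.3: continue
            print("   LM",n,k,round(o["p"],2),np.round(o["centre"],1),"z0",np.round(at_z(n,o["centre"],0)[0],3))
pickle.dump(out,open("cut.pkl","wb"))
E
```

```text
side jar_blue 0.97 [311. 321.] z [0.007 0.094] topmid [0.489 0.208 0.091] size [0.046 0.048 0.007] col [181 107 131]
side jar_blue 0.81 [340. 280.] z [0.002 0.093] topmid [0.455 0.108 0.091] size [0.046 0.046 0.008] col [ 81 109 148]
side jar_blue 0.63 [366. 248.] z [0.003 0.092] topmid [0.412 0.016 0.091] size [0.046 0.049 0.009] col [34 28 33]
   LM side jar_blue 0.91 [311.  335.5] z0 [0.493 0.203 0.   ]
   LM side jar_blue 0.8 [339.4 295.2] z0 [0.452 0.103 0.   ]
   LM side jar_blue 0.57 [364.8 263.8] z0 [0.41  0.014 0.   ]
side dish_blue 0.75 [394. 216.] z [0.002 0.012] topmid [ 0.361 -0.133  0.011] size [0.082 0.085 0.009] col [206 125 152]
side dish_blue 0.67 [388. 178.] z [0.002 0.012] topmid [ 0.377 -0.264  0.01 ] size [0.083 0.086 0.008] col [143 153 174]
   LM side dish_blue 0.78 [388.4 180.1] z0 [ 0.376 -0.266  0.   ]
   LM side dish_blue 0.58 [391.8 217.3] z0 [ 0.361 -0.135  0.   ]
   LM side dish_blue 0.31 [277.5 242.1] z0 [ 0.605 -0.016  0.   ]
side cassette 0.89 [237. 276.] z [0.018 0.123] topmid [0.641 0.141 0.121] size [0.013 0.066 0.008] col [115 118  42]
side casse
[... 1933 characters left out ...]
   ]
top cassette 0.9 [268. 178.] z [0.015 0.122] topmid [0.639 0.141 0.119] size [0.014 0.063 0.009] col [111 119  51]
   LM top cassette 0.74 [271.4 186.8] z0 [0.645 0.137 0.   ]
top tank 0.78 [398. 198.] z [0.002 0.088] topmid [ 0.618 -0.164  0.087] size [0.05  0.122 0.013] col [101  94  68]
   LM top tank 0.8 [396.2 198.8] z0 [ 0.623 -0.166  0.   ]
top stand 0.89 [272. 194.] z [0.001 0.041] topmid [0.638 0.141 0.058] size [0.02  0.106 0.046] col [125 126 125]
   LM top stand 0.68 [268.8 191.3] z0 [0.634 0.143 0.   ]
top vial 0.84 [335. 199.] z [0.    0.077] topmid [ 0.603 -0.007  0.075] size [0.034 0.034 0.007] col [161 143 129]
   LM top vial 0.66 [336.2 205.1] z0 [ 0.603 -0.021  0.   ]
```

```bash
python3 - <<'E'
from h import *
from scipy.optimize import least_squares
def circ(P,r0,fixr=None):
    f=lambda p: np.hypot(P[:,0]-p[0],P[:,1]-p[1])-(p[2])
    c=least_squares(f,[*P.mean(0)[:2],r0],loss="soft_l1",f_scale=.001).x; return c
g={"jr":(.357,.286),"jb":(.455,.107),"jg":None,"db":(.378,-.265)}
for n in("side","top"):
    z=np.load(f"{n}1.npz"); im,d=z["im"],z["d"]; C=cloud(n,d); hsv=cv2.cvtColor(im,cv2.COLOR_RGB2HSV)
    H,S=hsv[...,0].astype(int),hsv[...,1]
    cols={"red":((H<6)|(H>174))&(S>150),"green":(H>50)&(H<85)&(S>110),"blue":(H>100)&(H<120)&(S>150),"yellow":(H>20)&(H<33)&(S>150)}
    pl=C[...,2]; bench=(np.abs(pl)<.01)&(C[...,0]>.2)&(C[...,0]<.8)
    print(n,"bench z median",np.median(pl[bench]))
    for k,m in cols.items():
        m=m&(d>0)&(C[...,0]>.15)&(C[...,0]<.78)&(abs(C[...,1])<.6)
        nl,l,st,_=cv2.connectedComponentsWithStats(m.astype(np.uint8))
        for i in range(1,nl):
            if st[i,4]<40: continue
            P=C[l==i]; t=P[P[:,2]>np.percentile(P[:,2],95)-.006]
            # cap: convex hull extents
            ctr=cv2.minEnclosingCircle(t[:,:2].astype(np.float32)*1000)
            mar=cv2.minAreaRect(t[:,:2].astype(np.float32)*1000)
            print(n,k,st[i],"ztop",round(np.percentile(P[:,2],95),4),"circ",np.round(ctr[0],1),round(ctr[1],1),"rect",[np.round(a,1) for a in mar])
E
```

```text
side bench z median 0.001788388660018514
side red [316 131  32  22 206] ztop 0.0126 circ [ 538.4 -390.8] 44.9 rect [array([ 538.8, -390. ]), array([82.5, 86.4]), np.float64(12.3)]
side red [371 351  32  32 807] ztop 0.093 circ [356.5 286.5] 24.1 rect [array([357.2, 286.7]), array([46. , 46.2]), np.float64(7.1)]
side green [329 180  23  21 393] ztop 0.0925 circ [ 484.7 -114.2] 25.5 rect [array([ 484.2, -114.8]), array([45.7, 50.1]), np.float64(6.7)]
side green [226 399  53  53 722] ztop 0.0124 circ [557.8 386.2] 42.5 rect [array([558.1, 386.4]), array([82.9, 82.4]), np.float64(13.9)]
side green [ 77 412  34  68 606] ztop 0.0661 circ [766.  478.3] 50.5 rect [array([773.4, 479.6]), array([ 28., 101.]), np.float64(10.1)]
side blue [371 166  35  25 219] ztop 0.0123 circ [ 375.8 -264.1] 44.2 rect [array([ 377.2, -263.6]), array([83.4, 82.8]), np.float64(87.5)]
side blue [176 221  26  57 416] ztop 0.0693 circ [778.2  62.8] 48.8 rect [array([775. ,  62.8]), array([97.5, 10.2]), np.float64(89.4)]
side blue [327 258  27  26 557] ztop 0.0933 circ [455.2 107.8] 23.7 rect [array([454.7, 107.5]), 
[... 1983 characters left out ...]
at64(86.1)]
top blue [265 248  23  23 394] ztop 0.0922 circ [454.3 106.9] 23.8 rect [array([454.3, 107.1]), array([44.3, 45.5]), np.float64(1.7)]
top blue [423 283  38  38 331] ztop 0.0124 circ [ 378.7 -266.8] 41.9 rect [array([ 378.5, -267.1]), array([81.6, 82. ]), np.float64(1.6)]
top yellow [248 168  32  11 290] ztop 0.1215 circ [642.8 140.3] 32.6 rect [array([639.3, 140.5]), array([65.1, 12.8]), np.float64(88.1)]
top yellow [410 179  20  23 295] ztop 0.0881 circ [ 625.3 -210.2] 19.8 rect [array([ 625.4, -210.5]), array([31.5, 28.6]), np.float64(9.3)]
top yellow [373 185  15  22 231] ztop 0.0889 circ [ 609.6 -117.3] 18.8 rect [array([ 609.1, -116.4]), array([31. , 24.5]), np.float64(9.2)]
```

```bash
python3 - <<'E'
from h import *
for n,(x0,y0,w,h) in {"top":(360,165,80,60),"side":(255,145,60,75)}.items():
    im=np.load(f"{n}1.npz")["im"][y0:y0+h,x0:x0+w]
    cv2.imwrite(f"pics/tank_{n}.png",cv2.resize(im[:,:,::-1],None,fx=8,fy=8,interpolation=cv2.INTER_CUBIC))
im=np.load("top1.npz")["im"][150:330,140:460]
cv2.imwrite("pics/mid_top.png",cv2.resize(im[:,:,::-1],None,fx=2.5,fy=2.5,interpolation=cv2.INTER_CUBIC))
E
```

```text
(no output)
```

View pics/tank_top.png

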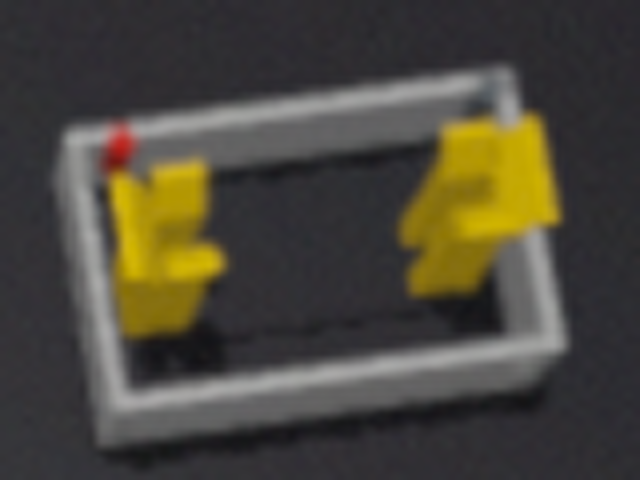

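View pics/tank_side.png

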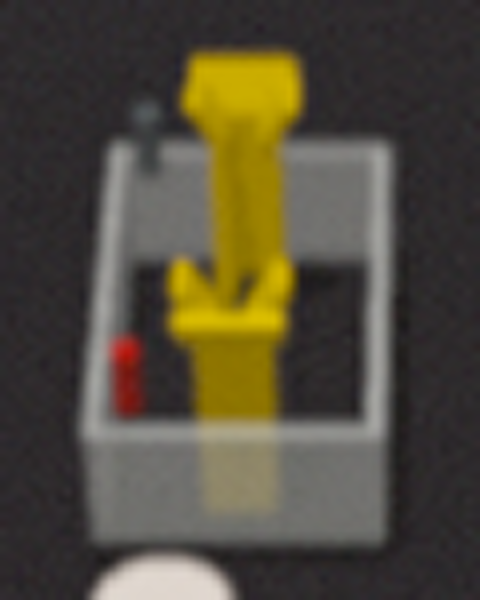

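View pics/mid_top.png

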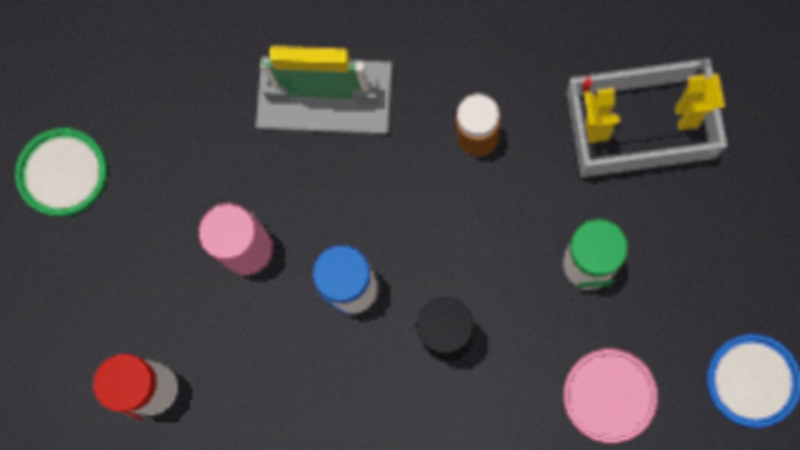

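```bash
python3 - <<'E'
from h import *
for n in("side","top"):
    print(n,proj(n,[[.126,.535,.22],[.126,.535,0.3],[.1,.4,.5],[.6,-.1,0.1]]).round())
z=np.load("top1.npz");C=cloud("top",z["d"]);
for uv in [(88,400),(110,390),(75,440),(150,440),(340,450)]: print(uv,C[uv[1],uv[0]].round(3))
cv2.imwrite("pics/c.png",cv2.resize(z["im"][330:480,0:400,::-1],None,fx=2,fy=2))
E
```

```text
side [[606. 551.]
 [648. 537.]
 [773. 291.]
 [286. 183.]]
top [[  4. 432.]
 [-34. 443.]
 [-58. 517.]
 [373. 195.]]
(88, 400) [0.146 0.51  0.002]
(110, 390) [0.177 0.434 0.072]
(75, 440) [0.065 0.526 0.002]
(150, 440) [0.067 0.367 0.001]
(340, 450) [ 0.103 -0.036  0.2  ]
```

View pics/c.png

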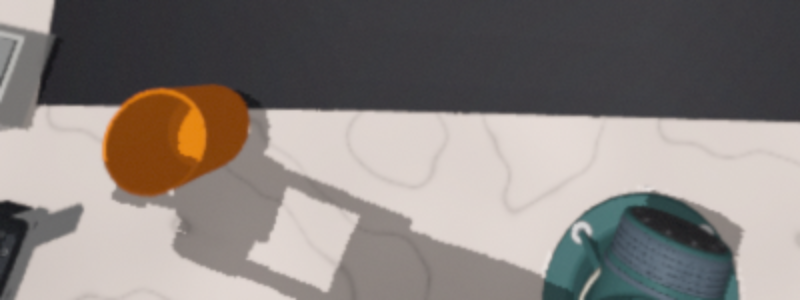

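```bash
python3 - <<'E'
from h import *
z=np.load("top1.npz");C=cloud("top",z["d"]); h=cv2.cvtColor(z["im"],cv2.COLOR_RGB2HSV)
m=(h[...,0]>5)&(h[...,0]<18)&(h[...,1]>180); m[:360]=0; m[:,150:]=0
P=C[m]; print(np.percentile(P[:,2],[50,90,99,100]).round(3)); t=P[P[:,2]>np.percentile(P[:,2],97)-.02]; print(t.min(0),t.max(0), P.min(0),P.max(0))
E
```

```text
[0.061 0.107 0.111 1.052]
[ 0.11280491 -0.01107074  0.08983488] [0.30196607 0.52710894 1.05185631] [ 0.11280491 -0.01107074 -0.00444157] [0.30196607 0.57442142 1.05185631]
```

The orange cup is only about 0.11 m tall, so it stays clear below the path. Moving above the red jar, turning the jaws to open along x.

drive_tool([
  [0.2,23.1,-24.9,0,0,0,-76.8],
  [0.2,23.1,-24.9,0,0,0,-76.8],
  [0.2,23.1,-24.9,0,0,0,-76.8],
  [0.2,23.1,-24.9,0,0,0,-76.8],
  [0.2,23.1,-24.9,0,0,0,-76.8],
  [0.2,23.1,-24.9,0,0,0,-76.8],
  [0.2,23.1,-24.9,0,0,0,-76.8],
  [0.2,23.1,-24.9,0,0,0,-76.8],
  [0.2,23.1,-24.9,0,0,0,-76.8],
  [0.2,23.1,-24.9,0,0,0,-76.8],
  [0.2,23.1,-24.9,0,0,0,-76.8],
  [0.2,23.1,-24.9,0,0,0,-76.8],
])

```text
t: 2.4
position: [0.3572, 0.286, 0.2226]
orientation: [3.141, -0.0, 1.568]
ft_force: [-0.2, 0.4, 0.7]
opening: 0.0752
```

The enlarged top crop settles which things are meant. In it the red cap is at (125,382), the blue at (341,273) and the green at (599,247). The pink jar (230,232), black jar (445,325) and pink dish (610,395) are look-alikes and stay where they are. Next I go down on the red jar.

drive_tool([
  [0.2,0,0,-3,0,0,0],
  [0.2,0,0,-7,0,0,0],
  [0.2,0,0,-11,0,0,0],
  [0.2,0,0,-14,0,0,0],
  [0.2,0,0,-16,0,0,0],
  [0.2,0,0,-16,0,0,0],
  [1,0,0,-16,0,0,0],
  [1,0,0,-16,0,0,0],
  [1,0,0,-16,0,0,0],
  [1,0,0,-16,0,0,0],
  [1,0,0,-16,0,0,0],
  [1,0,0,-16,0,0,0],
])

```text
t: 3.4
position: [0.3575, 0.2872, 0.0644]
orientation: [3.139, -0.002, 1.571]
ft_force: [-2.0, 0.2, 5.8]
opening: 0.0479
```

drive_tool([
  [1,0,0,1,0,0,0],
  [1,0,0,3,0,0,0],
  [1,0,0,6,0,0,0],
  [1,0,0,9,0,0,0],
  [1,0,0,12,0,0,0],
  [1,0,0,13.5,0,0,0],
  [1,0.4,-1.4,14,0,0,0],
  [1,1.1,-4,14,0,0,0],
  [1,2,-7.4,14,0,0,0],
  [1,2.9,-10.8,14,0,0,0],
  [1,3.8,-14.2,14,0,0,0],
  [1,4.7,-17.6,14,0,0,0],
])

```text
t: 4.4
position: [0.4037, 0.1088, 0.2028]
orientation: [3.141, 0.0, 1.571]
ft_force: [0.7, 0.6, -2.1]
opening: 0.0477
```

drive_tool([
  [1,0.9,-3.4,0,0,0,0],
  [1,1.8,-6.8,0,0,0,0],
  [1,2.7,-10.2,0,0,0,0],
  [1,3.6,-13.6,0,0,0,0],
  [1,4.5,-17,0,0,0,0],
  [1,5.4,-20.4,0,0,0,0],
  [1,6.3,-23.8,0,0,0,0],
  [1,7.2,-27.2,0,0,0,0],
  [1,8.1,-30.6,0,0,0,0],
  [1,9,-34,0,0,0,0],
  [1,9.9,-37.4,0,0,0,0],
  [1,10.8,-40.8,0,0,0,0],
])

```text
t: 5.4
position: [0.5117, -0.2994, 0.2023]
orientation: [-3.141, -0.0, 1.57]
ft_force: [-0.2, 0.8, -1.7]
opening: 0.0474
```

drive_tool([
  [1,0.8,-2.8,0,0,0,0],
  [1,1.6,-5.6,0,0,0,0],
  [1,2.3,-8,0,0,0,0],
  [1,2.7,-9.1,0,0,0,0],
  [1,2.7,-9.1,0,0,0,0],
  [1,2.7,-9.1,-3,0,0,0],
  [1,2.7,-9.1,-6,0,0,0],
  [1,2.7,-9.1,-9,0,0,0],
  [1,2.7,-9.1,-11,0,0,0],
  [1,2.7,-9.1,-12,0,0,0],
  [1,2.7,-9.1,-12.5,0,0,0],
  [1,2.7,-9.1,-12.5,0,0,0],
])

```text
t: 6.4
position: [0.5385, -0.3878, 0.0769]
orientation: [-3.14, -0.001, 1.571]
ft_force: [-0.0, 1.0, -1.6]
opening: 0.048
```

drive_tool([
  [1,0,-0.2,-0.4,0,0,0],
  [1,0,-0.2,-0.7,0,0,0],
  [1,0,-0.2,-0.8,0,0,0],
  [1,0,-0.2,-0.85,0,0,0],
  [1,0,-0.2,-0.85,0,0,0],
])

```text
t: 6.82
position: [0.539, -0.3908, 0.0696]
orientation: [3.141, 0.001, 1.57]
ft_force: [0.6, 0.3, -3.0]
opening: 0.0478
```

drive_tool([
  [1,0,0,-0.1,0,0,0],
  [1,0,0,-0.15,0,0,0],
  [1,0,0,-0.15,0,0,0],
])

```text
t: 7.07
position: [0.5391, -0.3909, 0.0685]
orientation: [3.141, 0.001, 1.57]
ft_force: [-0.1, 0.3, 1.0]
opening: 0.0476
```

Contact shows (force went from −2 to +1 N), so I release and retreat.

drive_tool([
  [0.2,0,0,0,0,0,0],
  [0.2,0,0,0,0,0,0],
  [0.2,0,0,0,0,0,0],
  [0.2,0,0,0,0,0,0],
  [0.2,0,0,0,0,0,0],
  [0.2,0,0,0,0,0,0],
  [0.2,0,0,2,0,0,0],
  [0.2,0,0,6,0,0,0],
  [0.2,0,0,10,0,0,0],
  [0.2,0,0,13,0,0,0],
  [0.2,0,0,13,0,0,0],
])

```text
t: 7.98
position: [0.5415, -0.3928, 0.2076]
orientation: [3.129, 0.01, 1.57]
ft_force: [0.3, -0.4, 1.2]
opening: 0.0751
```

drive_tool([
  [0.2,-0.8,4,0,0,0,0],
  [0.2,-1.6,8,0,0,0,0],
  [0.2,-2.4,12,0,0,0,0],
  [0.2,-3.2,16,0,0,0,0],
  [0.2,-4,20,0,0,0,0],
  [0.2,-4.8,24,0,0,0,0],
  [0.2,-5.5,27.6,0,0,0,0],
  [0.2,-5.5,27.6,0,0,0,0],
  [0.2,-5.5,27.6,0,0,0,0],
])

```text
t: 8.73
position: [0.4835, -0.1131, 0.1976]
orientation: [3.141, 0.001, 1.574]
ft_force: [0.1, -0.5, -0.8]
opening: 0.0749
```

```bash
python3 - <<'E'
from h import *
s=state();print(s["position"].round(4),s["orientation"].round(4))
im,d=get_image("top");cv2.imwrite("pics/top2.png",im[:,:,::-1])
im,d=get_image("side");cv2.imwrite("pics/side2.png",im[:,:,::-1])
E
```

```text
[ 0.4835 -0.1131  0.1976] [3.1409e+00 5.0000e-04 1.5738e+00]
```

View pics/side2.png

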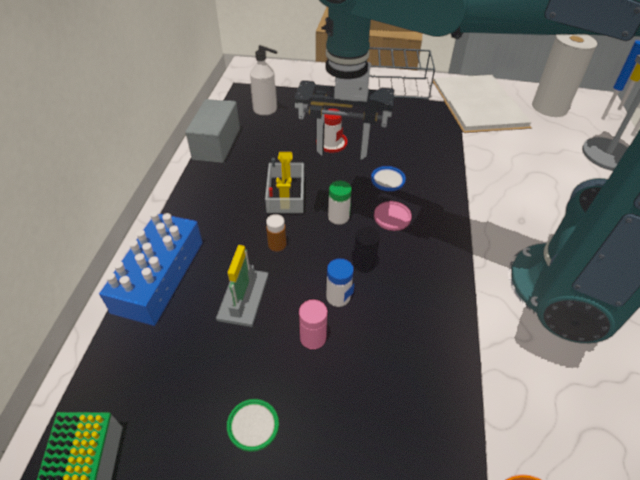

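The red jar stands in the red dish at (333,128), and everything else is unchanged. Now the green jar.

drive_tool([
  [0.2,0,-0.1,-3,0,0,0],
  [0.2,0,-0.1,-7,0,0,0],
  [0.2,0,-0.1,-11,0,0,0],
  [0.2,0,-0.1,-13,0,0,0],
  [0.2,0,-0.1,-13.3,0,0,0],
  [0.2,0,-0.1,-13.3,0,0,0],
  [1,0,-0.1,-13.3,0,0,0],
  [1,0,-0.1,-13.3,0,0,0],
  [1,0,-0.1,-13.3,0,0,0],
  [1,0,-0.1,-13.3,0,0,0],
  [1,0,-0.1,-13.3,0,0,0],
  [1,0,-0.1,-13.3,0,0,0],
])

```text
t: 9.83
position: [0.4843, -0.1159, 0.066]
orientation: [3.14, 0.001, 1.571]
ft_force: [-1.6, -0.1, 6.3]
opening: 0.0478
```

drive_tool([
  [1,0,0,1,0,0,0],
  [1,0,0,3,0,0,0],
  [1,0,0,6,0,0,0],
  [1,0,0,9,0,0,0],
  [1,0,0,12,0,0,0],
  [1,0,0,13.5,0,0,0],
  [1,0.2,1.4,14,0,0,0],
  [1,0.6,4,14,0,0,0],
  [1,1.1,7.4,14,0,0,0],
  [1,1.6,10.8,14,0,0,0],
  [1,2.1,14.2,14,0,0,0],
  [1,2.6,17.6,14,0,0,0],
])

```text
t: 10.83
position: [0.5096, 0.0621, 0.2046]
orientation: [3.142, -0.0, 1.57]
ft_force: [0.7, 0.4, -2.3]
opening: 0.0476
```

drive_tool([
  [1,0.5,3.4,0,0,0,0],
  [1,1,6.8,0,0,0,0],
  [1,1.5,10.2,0,0,0,0],
  [1,2,13.6,0,0,0,0],
  [1,2.5,17,0,0,0,0],
  [1,3,20.4,0,0,0,0],
  [1,3.5,23.8,0,0,0,0],
  [1,4,27.2,0,0,0,0],
  [1,4.4,30,0,0,0,0],
  [1,4.6,32,0,0,0,0],
  [1,4.7,32.6,0,0,0,0],
  [1,4.7,32.6,0,0,0,0],
])

```text
t: 11.83
position: [0.5562, 0.3879, 0.2034]
orientation: [-3.14, 0.001, 1.573]
ft_force: [-0.2, -0.2, -1.2]
opening: 0.0478
```

drive_tool([
  [1,0.1,-0.1,-2,0,0,0],
  [1,0.1,-0.1,-5,0,0,0],
  [1,0.1,-0.1,-8,0,0,0],
  [1,0.1,-0.1,-10.5,0,0,0],
  [1,0.1,-0.1,-12,0,0,0],
  [1,0.1,-0.1,-12.8,0,0,0],
  [1,0.1,-0.1,-13.1,0,0,0],
  [1,0.1,-0.1,-13.3,0,0,0],
  [1,0.1,-0.1,-13.3,0,0,0],
  [1,0.1,-0.1,-13.3,0,0,0],
])

```text
t: 12.67
position: [0.5588, 0.3857, 0.0735]
orientation: [3.139, -0.002, 1.57]
ft_force: [0.7, 0.4, -1.6]
opening: 0.0474
```

drive_tool([
  [1,0,0,-0.2,0,0,0],
  [1,0,0,-0.3,0,0,0],
  [1,0,0,-0.3,0,0,0],
])

```text
t: 12.92
position: [0.5584, 0.3859, 0.07]
orientation: [3.139, -0.001, 1.571]
ft_force: [0.2, 0.1, 1.6]
opening: 0.0475
```

drive_tool([
  [1,0,0,-0.1,0,0,0],
  [1,0,0,-0.1,0,0,0],
])

```text
t: 13.08
position: [0.5584, 0.386, 0.07]
orientation: [3.139, -0.001, 1.571]
ft_force: [-1.7, -0.3, 5.7]
opening: 0.0476
```

Contact; releasing and moving on to the blue jar (shift about −10.4, −27.9).

drive_tool([
  [0.2,0,0,0,0,0,0],
  [0.2,0,0,0,0,0,0],
  [0.2,0,0,0,0,0,0],
  [0.2,0,0,0,0,0,0],
  [0.2,0,0,0,0,0,0],
  [0.2,0,0,0,0,0,0],
  [0.2,0,0,2,0,0,0],
  [0.2,0,0,6,0,0,0],
  [0.2,0,0,10,0,0,0],
  [0.2,0,0,13,0,0,0],
  [0.2,0,0,13,0,0,0],
])

```text
t: 14.0
position: [0.5608, 0.3872, 0.2076]
orientation: [3.128, -0.008, 1.57]
ft_force: [-0.1, 0.3, 1.2]
opening: 0.0756
```

drive_tool([
  [0.2,-1.4,-3.8,0,0,0,0],
  [0.2,-2.8,-7.6,0,0,0,0],
  [0.2,-4.2,-11.4,0,0,0,0],
  [0.2,-5.6,-15.2,0,0,0,0],
  [0.2,-7,-19,0,0,0,0],
  [0.2,-8.4,-22.8,0,0,0,0],
  [0.2,-9.8,-26.4,0,0,0,0],
  [0.2,-10.4,-27.9,0,0,0,0],
  [0.2,-10.4,-27.9,0,0,0,0],
  [0.2,-10.4,-27.9,0,0,0,0],
])

```text
t: 14.83
position: [0.4537, 0.106, 0.1974]
orientation: [3.141, -0.001, 1.568]
ft_force: [1.0, 0.8, -0.4]
opening: 0.0751
```

```bash
python3 - <<'E'
from h import *
s=state();print(s["position"].round(4),s["orientation"].round(4))
im,d=get_image("side");cv2.imwrite("pics/side3.png",im[:,:,::-1])
E
```

```text
[0.4537 0.106  0.1974] [ 3.1409e+00 -7.0000e-04  1.5685e+00]
```

View pics/side3.png

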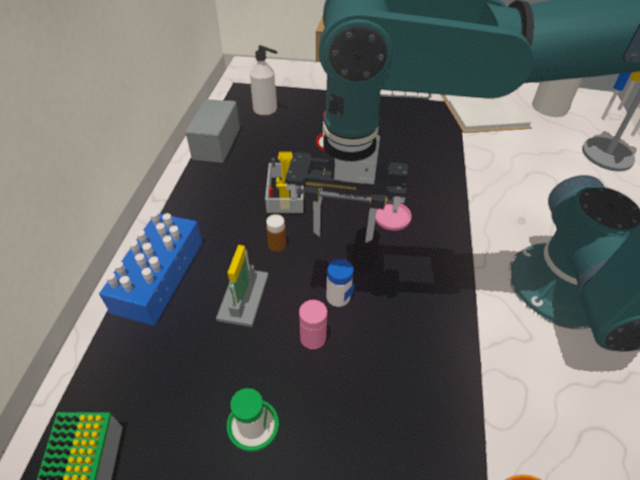

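The green jar is upright in the green dish at (250,418). Now the blue jar at (340,283).

drive_tool([
  [0.2,0.1,0.1,-3,0,0,0],
  [0.2,0.1,0.1,-7,0,0,0],
  [0.2,0.1,0.1,-11,0,0,0],
  [0.2,0.1,0.1,-13,0,0,0],
  [0.2,0.1,0.1,-13.4,0,0,0],
  [0.2,0.1,0.1,-13.4,0,0,0],
  [1,0.1,0.1,-13.4,0,0,0],
  [1,0.1,0.1,-13.4,0,0,0],
  [1,0.1,0.1,-13.4,0,0,0],
  [1,0.1,0.1,-13.4,0,0,0],
  [1,0.1,0.1,-13.4,0,0,0],
  [1,0.1,0.1,-13.4,0,0,0],
])

```text
t: 15.88
position: [0.4554, 0.1076, 0.0649]
orientation: [3.14, -0.001, 1.57]
ft_force: [-1.3, 0.6, 5.2]
opening: 0.0474
```

drive_tool([
  [1,0,0,1,0,0,0],
  [1,0,0,3,0,0,0],
  [1,0,0,6,0,0,0],
  [1,0,0,9,0,0,0],
  [1,0,0,12,0,0,0],
  [1,0,0,13.5,0,0,0],
  [1,-0.3,-1.4,14,0,0,0],
  [1,-0.8,-4,14,0,0,0],
  [1,-1.5,-7.4,14,0,0,0],
  [1,-2.2,-10.8,14,0,0,0],
  [1,-2.9,-14.2,14,0,0,0],
  [1,-3.6,-17.6,14,0,0,0],
])

```text
t: 16.88
position: [0.418, -0.0699, 0.2036]
orientation: [3.141, 0.0, 1.571]
ft_force: [1.0, 0.0, -2.1]
opening: 0.0476
```

drive_tool([
  [1,-0.7,-3.4,0,0,0,0],
  [1,-1.4,-6.8,0,0,0,0],
  [1,-2.1,-10.2,0,0,0,0],
  [1,-2.8,-13.6,0,0,0,0],
  [1,-3.4,-16.6,0,0,0,0],
  [1,-3.8,-18.6,0,0,0,0],
  [1,-4.1,-19.8,0,0,0,0],
  [1,-4.1,-19.8,0,0,0,0],
  [1,-4.1,-19.8,0,0,0,0],
])

```text
t: 17.63
position: [0.3777, -0.2662, 0.2033]
orientation: [-3.141, -0.001, 1.57]
ft_force: [0.2, 0.9, -1.6]
opening: 0.0476
```

drive_tool([
  [1,0,0,-2,0,0,0],
  [1,0,0,-5,0,0,0],
  [1,0,0,-8,0,0,0],
  [1,0,0,-10.5,0,0,0],
  [1,0,0,-12,0,0,0],
  [1,0,0,-12.8,0,0,0],
  [1,0,0,-13.2,0,0,0],
  [1,0,0,-13.3,0,0,0],
  [1,0,0,-13.3,0,0,0],
  [1,0,0,-13.3,0,0,0],
])

```text
t: 18.47
position: [0.3788, -0.267, 0.072]
orientation: [3.139, 0.002, 1.571]
ft_force: [-0.3, 0.2, -1.7]
opening: 0.0476
```

drive_tool([
  [1,0,0,-0.1,0,0,0],
  [1,0,0,-0.15,0,0,0],
  [1,0,0,-0.15,0,0,0],
])

```text
t: 18.72
position: [0.378, -0.2668, 0.0694]
orientation: [3.141, 0.001, 1.57]
ft_force: [-0.2, -0.2, -2.0]
opening: 0.0475
```

drive_tool([
  [1,0,0,-0.1,0,0,0],
  [1,0,0,-0.1,0,0,0],
])

```text
t: 18.88
position: [0.3781, -0.2669, 0.0689]
orientation: [3.141, 0.001, 1.57]
ft_force: [-1.8, 1.5, 2.4]
opening: 0.0475
```

drive_tool([
  [0.2,0,0,0,0,0,0],
  [0.2,0,0,0,0,0,0],
  [0.2,0,0,0,0,0,0],
  [0.2,0,0,0,0,0,0],
  [0.2,0,0,0,0,0,0],
  [0.2,0,0,0,0,0,0],
  [0.2,0,0,2,0,0,0],
  [0.2,0,0,6,0,0,0],
  [0.2,0,0,10,0,0,0],
  [0.2,0,0,14,0,0,0],
  [0.2,0,0,16,0,0,0],
  [0.2,0,0,16,0,0,0],
])

```text
t: 19.88
position: [0.38, -0.2684, 0.2347]
orientation: [3.132, 0.008, 1.57]
ft_force: [0.4, -0.3, 0.2]
opening: 0.0752
```

```bash
python3 - <<'E'
from h import *
s=state();print(s["position"].round(4),s["orientation"].round(4))
for n in("side","top"):
    im,d=get_image(n);np.savez(f"{n}4.npz",im=im,d=d);cv2.imwrite(f"pics/{n}4.png",im[:,:,::-1])
    h=cv2.cvtColor(im,cv2.COLOR_RGB2HSV);C=cloud(n,d);H=h[...,0]
    m=(H>20)&(H<33)&(h[...,1]>150)&(d>0)
    for nm,c in (("cass",(.64,.141)),("tank",(.618,-.164))):
        P=C[m&(np.hypot(C[...,0]-c[0],C[...,1]-c[1])<.085)]
        zt=np.percentile(P[:,2],95)
        for dz in(.004,.008):
            t=P[P[:,2]>zt-dz]; 
            print(n,nm,len(t),zt.round(4),[np.round(a,1) for a in cv2.minAreaRect(t[:,:2].astype(np.float32)*1000)],np.median(t,0).round(4))
        np.savez(f"{n}_{nm}.npz",P=P)
    # stand (grey) footprint
E
```

```text
[ 0.38   -0.2684  0.2347] [3.1324 0.0082 1.5704]
side cass 192 0.1233 [array([641., 141.]), array([65.9, 12.9]), np.float64(88.8)] [0.6408 0.1438 0.1217]
side cass 229 0.1233 [array([640.9, 141.2]), array([67.6, 12.9]), np.float64(89.2)] [0.64   0.1451 0.1215]
side tank 125 0.0892 [array([ 618.5, -163. ]), array([ 31.3, 124. ]), np.float64(9.8)] [ 0.6171 -0.1303  0.088 ]
side tank 174 0.0892 [array([ 618.5, -163. ]), array([ 31.3, 124. ]), np.float64(9.8)] [ 0.6202 -0.1982  0.0871]
top cass 149 0.1212 [array([639.5, 141.2]), array([63.5, 13.4]), np.float64(89.8)] [0.639  0.14   0.1192]
top cass 184 0.1212 [array([639.3, 140.3]), array([14.1, 65.1]), np.float64(0.4)] [0.6388 0.1403 0.1188]
top tank 135 0.0886 [array([ 617.5, -164.2]), array([ 31.8, 121.5]), np.float64(9.6)] [ 0.6183 -0.1991  0.087 ]
top tank 195 0.0886 [array([ 617.8, -164.7]), array([ 31.8, 122.5]), np.float64(9.9)] [ 0.6192 -0.1979  0.0859]
```

View pics/side4.png

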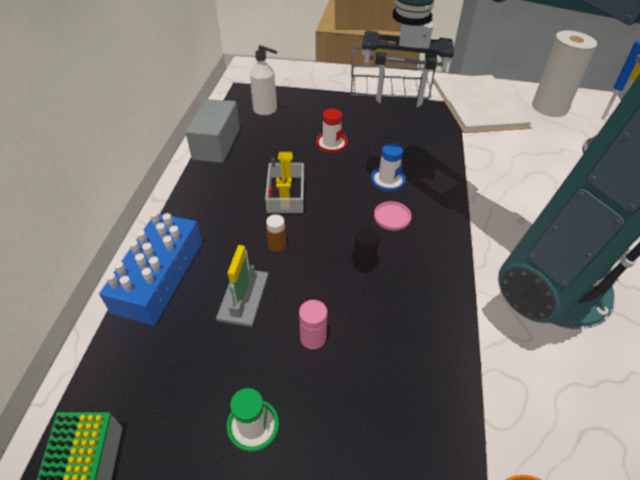

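View pics/top4.png

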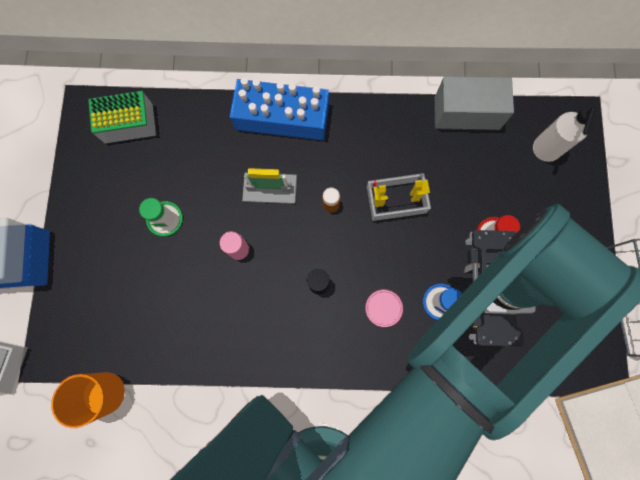

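All three jars now stand in their own dishes: red (333,128), blue (390,165) and green (250,418) in the side view. I refine the yaw of the stand and the tank before grasping the cassette.

```bash
python3 - <<'E'
from h import *
def mar(P): 
    r=cv2.minAreaRect(P[:,:2].astype(np.float32)*1000); return [np.round(a,1) for a in r]
for n in("side","top"):
    z=np.load(f"{n}4.npz");im,d=z["im"],z["d"];C=cloud(n,d);h=cv2.cvtColor(im,cv2.COLOR_RGB2HSV)
    x,y,zz=C[...,0],C[...,1],C[...,2]
    g=(h[...,2]>70)&(h[...,1]<70)&(d>0)
    s=g&(abs(x-.635)<.06)&(abs(y-.141)<.09)&(zz>.004)&(zz<.018); print(n,"stand",s.sum(),mar(C[s]))
    # cheeks
    s=g&(abs(x-.635)<.06)&(abs(y-.141)<.09)&(zz>.03)&(zz<.044); print(n,"cheeks",s.sum(),mar(C[s]) if s.sum()>5 else 0)
    # tank rim
    s=(h[...,1]<90)&(abs(x-.618)<.08)&(abs(y+.164)<.09)&(zz>.044)&(zz<.056)&(d>0); print(n,"rim",s.sum(),mar(C[s]))
    # cassette plate front side (green) xy line
    s=(abs(x-.64)<.03)&(abs(y-.141)<.05)&(zz>.045)&(zz<.093)&(d>0)&(h[...,1]>60)
    P=C[s]; v=cv2.fitLine(P[:,:2].astype(np.float32),cv2.DIST_HUBER,0,.01,.01).ravel(); print(n,"plate",len(P),np.degrees(np.arctan2(v[1],v[0])),v[2:], "zx slope",np.polyfit(P[:,2],P[:,0],1))
    # bar face line
    B=np.load(f"{n}_cass.npz")["P"]; v=cv2.fitLine(B[:,:2].astype(np.float32),cv2.DIST_HUBER,0,.01,.01).ravel(); print("bar",np.degrees(np.arctan2(v[1],v[0])),v[2:],"z",np.percentile(B[:,2],[2,98]))
E
```

```text
side stand 1224 [array([642.3, 138.2]), array([132.8,  74.3]), np.float64(89.0)]
side cheeks 183 [array([641. , 141.1]), array([108.4,  20.9]), np.float64(88.7)]
side rim 327 [array([ 618.2, -162.9]), array([ 84.1, 136.5]), np.float64(9.4)]
side plate 236 89.06722 [0.63823193 0.1384272 ] zx slope [0.00182289 0.63829278]
bar 89.677475 [0.63695484 0.14319716] z [0.08549521 0.1235582 ]
top stand 811 [array([640.6, 140.7]), array([ 73.9, 126.7]), np.float64(0.1)]
top cheeks 108 [array([638.7, 141.7]), array([107. ,  21.2]), np.float64(88.3)]
top rim 359 [array([ 617.5, -164. ]), array([ 85.2, 132.7]), np.float64(9.7)]
top plate 195 89.23497 [0.63690865 0.13962358] zx slope [0.0036255  0.63666578]
bar 89.09371 [0.6362241  0.14056617] z [-0.00146114  0.12210625]
```

drive_tool([
  [0.2,2.2,3.4,0,0,0,-1],
  [0.2,4.4,6.8,0,0,0,-1],
  [0.2,6.6,10.2,0,0,0,-1],
  [0.2,8.8,13.6,0,0,0,-1],
  [0.2,11,17,0,0,0,-1],
  [0.2,13.2,20.4,0,0,0,-1],
  [0.2,15.4,23.9,0,0,0,-1],
  [0.2,17.6,27.4,0,0,0,-1],
  [0.2,19.8,30.8,0,0,0,-1],
  [0.2,22,34.3,0,0,0,-1],
  [0.2,24.2,37.7,0,0,0,-1],
  [0.2,26.2,40.8,0,0,0,-1],
])

```text
t: 20.98
position: [0.6395, 0.1437, 0.2242]
orientation: [-3.136, 0.001, 1.554]
ft_force: [0.3, -1.2, 0.4]
opening: 0.075
```

drive_tool([
  [0.5,0,0,0,0,0,0],
  [0.5,0,0,0,0,0,0],
  [0.5,0,0,0,0,0,0],
  [0.5,0,0,0,0,0,0],
])

```text
t: 21.32
position: [0.639, 0.1401, 0.2271]
orientation: [-3.14, 0.001, 1.552]
ft_force: [-1.1, 0.2, 0.8]
opening: 0.0522
```

drive_tool([
  [0.5,0.1,0.1,-2,0,0,0],
  [0.5,0.1,0.1,-5,0,0,0],
  [0.5,0.1,0.1,-8,0,0,0],
  [0.5,0.1,0.1,-10,0,0,0],
  [0.5,0.1,0.1,-11.3,0,0,0],
  [0.5,0.1,0.1,-11.6,0,0,0],
  [0.5,0.1,0.1,-11.6,0,0,0],
  [0.5,0.1,0.1,-11.6,0,0,0],
])

```text
t: 21.98
position: [0.6417, 0.142, 0.114]
orientation: [3.139, -0.0, 1.552]
ft_force: [-0.0, 0.3, 0.8]
opening: 0.0468
```

drive_tool([
  [0.5,-0.1,0,-0.1,0,0,0],
  [0.5,-0.1,0,-0.1,0,0,0],
  [0.5,-0.1,0,-0.1,0,0,0],
])

```text
t: 22.23
position: [0.6405, 0.1426, 0.1126]
orientation: [3.139, -0.0, 1.553]
ft_force: [-0.0, 0.0, 0.6]
opening: 0.0472
```

```bash
python3 - <<'E'
from h import *
s=state();print(s["position"].round(4),s["orientation"].round(4))
n="side"
im,d=get_image(n);cv2.imwrite("pics/g1.png",cv2.resize(im[200:350,160:360,::-1],None,fx=4,fy=4,interpolation=cv2.INTER_CUBIC))
E
```

```text
[0.6405 0.1426 0.1126] [ 3.139e+00 -4.000e-04  1.553e+00]
```

View pics/g1.png

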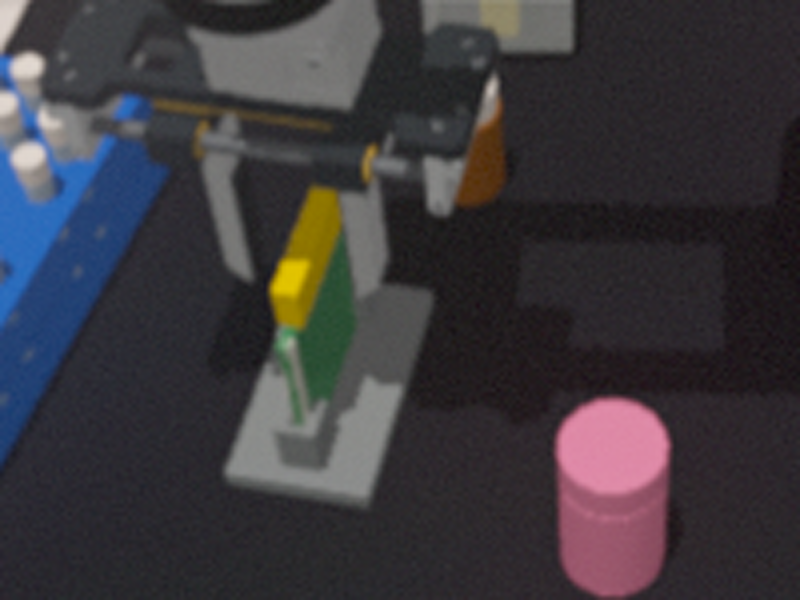

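The fingers straddle the yellow bar, (310,255) in the crop, and the vial is clear. Closing.

drive_tool([
  [1,0,0,0,0,0,0],
  [1,0,0,0,0,0,0],
  [1,0,0,0,0,0,0],
  [1,0,0,0,0,0,0],
  [1,0,0,0,0,0,0],
  [1,0,0,0,0,0,0],
  [1,0,0,0,0,0,0],
  [1,0,0,0,0,0,0],
])

```text
t: 22.95
position: [0.6398, 0.1424, 0.1109]
orientation: [-3.142, -0.0, 1.553]
ft_force: [-0.8, -0.0, -0.5]
opening: 0.0117
```

drive_tool([
  [1,0,0,0.5,0,0,0],
  [1,0,0,1.2,0,0,0],
  [1,0,0,2,0,0,0],
  [1,0,0,3,0,0,0],
  [1,0,0,4,0,0,0],
  [1,0,0,5.5,0,0,0],
  [1,0,0,7,0,0,0],
  [1,0,0,8.5,0,0,0],
  [1,0,0,10,0,0,0],
  [1,0,0,11,0,0,0],
  [1,0,0,11.5,0,0,0],
  [1,0,0,11.5,0,0,0],
])

```text
t: 23.95
position: [0.6405, 0.1425, 0.2284]
orientation: [3.138, -0.001, 1.553]
ft_force: [0.1, 0.7, -1.0]
opening: 0.0119
```

```bash
python3 - <<'E'
from h import *
s=state();print(s["position"].round(4),s["orientation"].round(4))
for n in("side","top"):
    im,d=get_image(n);np.savez(f"{n}5.npz",im=im,d=d)
im=np.load("side5.npz")["im"];cv2.imwrite("pics/g2.png",cv2.resize(im[170:320,160:360,::-1],None,fx=4,fy=4,interpolation=cv2.INTER_CUBIC))
E
```

```text
[0.6405 0.1425 0.2284] [ 3.1378e+00 -6.0000e-04  1.5530e+00]
```

View pics/g2.png

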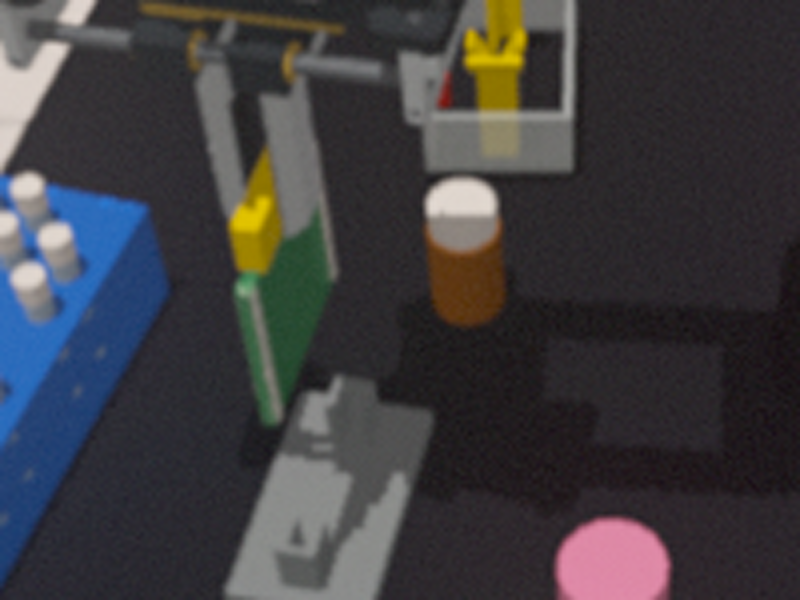

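```bash
python3 - <<'E'
from h import *
for n in("side","top"):
    z=np.load(f"{n}5.npz");im,d=z["im"],z["d"];C=cloud(n,d);h=cv2.cvtColor(im,cv2.COLOR_RGB2HSV)
    x,y,zz=C[...,0],C[...,1],C[...,2];H=h[...,0]
    s=(abs(x-.64)<.03)&(abs(y-.141)<.06)&(zz>.10)&(zz<.25)&(d>0)&(((H>20)&(H<90))&(h[...,1]>80))
    P=C[s]; pl=P[P[:,2]<.2]
    print(n,len(P),"y",np.percentile(P[:,1],[1,99]).round(4),"z",np.percentile(P[:,2],[1,99]).round(4),"plate y",np.percentile(pl[:,1],[1,99]).round(4) if len(pl) else 0)
    ye=P[(P[:,2]>.211)]; print("bar y",np.percentile(ye[:,1],[1,99]).round(4), "x",np.percentile(ye[:,0],[1,99]).round(4)) if len(ye) else 0
    if len(pl)>20: print("x fit (1,y,z)",np.linalg.lstsq(np.c_[np.ones(len(pl)),pl[:,1:]-[.141,.15]],pl[:,0],rcond=None)[0].round(4))
E
```

```text
side 777 y [0.1081 0.1858] z [0.1303 0.24  ] plate y [0.1066 0.1859]
bar y [0.1322 0.1787] x [0.6349 0.6482]
x fit (1,y,z) [ 0.6392  0.0565 -0.0121]
top 130 y [0.0966 0.1176] z [0.1279 0.2348] plate y [0.1033 0.1179]
bar y [0.1018 0.1105] x [0.6332 0.6444]
x fit (1,y,z) [ 0.6377  0.0371 -0.006 ]
```

drive_tool([
  [1,-0.1,-1,0,0,0,1],
  [1,-0.3,-3.5,0,0,0,2],
  [1,-0.5,-6.5,0,0,0,3],
  [1,-0.7,-9.5,0,0,0,4],
  [1,-0.9,-12.5,0,0,0,5],
  [1,-1.1,-15.5,0,0,0,6],
  [1,-1.3,-18.5,0,0,0,7],
  [1,-1.5,-21.5,0,0,0,8],
  [1,-1.8,-24.5,0,0,0,9],
  [1,-2,-27.5,0,0,0,10],
  [1,-2.2,-29.7,0,0,0,10.6],
  [1,-2.2,-30.5,0,0,0,10.6],
])

```text
t: 25.05
position: [0.6166, -0.1659, 0.2241]
orientation: [-3.138, -0.0, 1.734]
ft_force: [0.6, 0.4, -1.8]
opening: 0.0118
```

drive_tool([
  [1,0,0,0,0,0,0],
  [1,0,0,0,0,0,0],
  [1,0,0,0,0,0,0],
  [1,0,0,0,0,0,0],
])

```text
t: 25.38
position: [0.6181, -0.1608, 0.2259]
orientation: [3.142, -0.001, 1.74]
ft_force: [-0.4, -0.4, -0.3]
opening: 0.012
```

```bash
python3 - <<'E'
from h import *
for n in("side","top"):
    im,d=get_image(n);np.savez(f"{n}6.npz",im=im,d=d)
z=np.load("side6.npz");im=z["im"];cv2.imwrite("pics/t1.png",cv2.resize(im[90:220,220:380,::-1],None,fx=4.5,fy=4.5,interpolation=cv2.INTER_CUBIC))
z=np.load("top6.npz");im=z["im"];cv2.imwrite("pics/t2.png",cv2.resize(im[120:250,330:490,::-1],None,fx=4.5,fy=4.5,interpolation=cv2.INTER_CUBIC))
for n in("side","top"):
    z=np.load(f"{n}6.npz");im,d=z["im"],z["d"];C=cloud(n,d);h=cv2.cvtColor(im,cv2.COLOR_RGB2HSV)
    x,y,zz=C[...,0],C[...,1],C[...,2];H=h[...,0]
    s=(abs(x-.618)<.04)&(abs(y+.164)<.07)&(zz>.11)&(zz<.25)&(d>0)&(((H>20)&(H<90))&(h[...,1]>80))
    c,sn=np.cos(np.radians(9.65)),np.sin(np.radians(9.65))
    P=C[s]; Q=np.c_[c*(P[:,0]-.618)+sn*(P[:,1]+.164),-sn*(P[:,0]-.618)+c*(P[:,1]+.164),P[:,2]]
    print(n,len(P))
    for lo,hi in((.125,.15),(.15,.18),(.18,.205),(.213,.235)):
        q=Q[(Q[:,2]>lo)&(Q[:,2]<hi)]
        if len(q)>8: print(lo,hi,len(q),"x",np.percentile(q[:,0],[3,50,97]).round(4),"y",np.percentile(q[:,1],[2,98]).round(4))
E
```

```text
side 236
0.125 0.15 26 x [-0.0019 -0.0016  0.004 ] y [-0.0246  0.0468]
0.15 0.18 19 x [-0.0017 -0.0015  0.0038] y [-0.0417  0.0478]
0.213 0.235 74 x [-0.0047  0.0005  0.007 ] y [0.0094 0.0376]
top 19
0.213 0.235 13 x [-0.0019  0.003   0.0077] y [0.0146 0.0304]
```

View pics/t1.png

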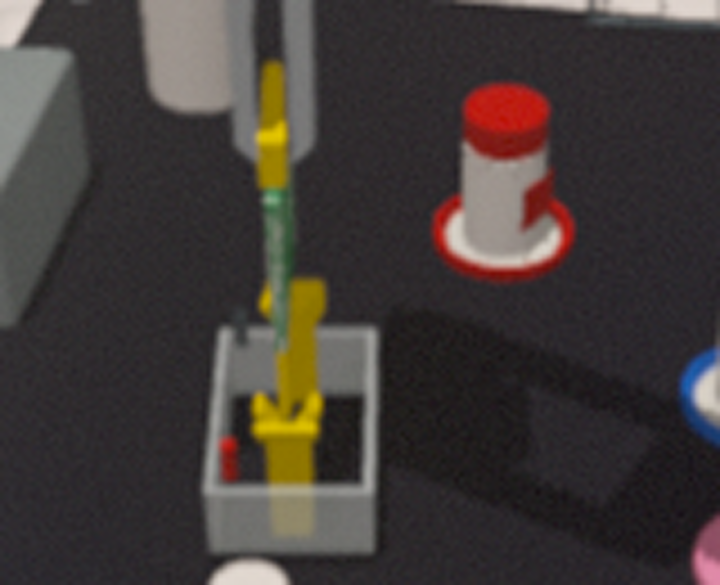

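View pics/t2.png

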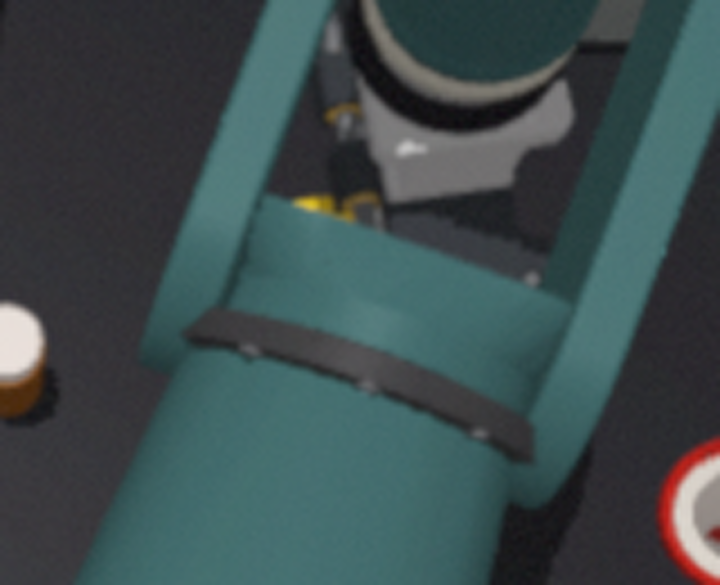

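drive_tool([
  [1,0,-0.2,-1,0,0,0],
  [1,0,-0.2,-2.5,0,0,0],
  [1,0,-0.2,-3.5,0,0,0],
  [1,0,-0.2,-4,0,0,0],
  [1,0,-0.2,-4,0,0,0],
  [1,0,-0.2,-4,0,0,0],
])

```text
t: 25.98
position: [0.6177, -0.1644, 0.1855]
orientation: [-3.141, -0.0, 1.738]
ft_force: [0.1, -0.2, -0.4]
opening: 0.012
```

drive_tool([
  [1,0,0,-0.4,0,0,0],
  [1,0,0,-0.8,0,0,0],
  [1,0,0,-1.2,0,0,0],
  [1,0,0,-1.6,0,0,0],
  [1,0,0,-1.6,0,0,0],
])

```text
t: 26.4
position: [0.6173, -0.1644, 0.1687]
orientation: [-3.14, -0.001, 1.738]
ft_force: [0.5, 0.4, -2.4]
opening: 0.0119
```

```bash
python3 - <<'E'
from h import *
s=state();print(s["position"].round(4),s["orientation"].round(4),s["ft_force"].round(1),s["ft_torque"].round(2))
im,d=get_image("side");cv2.imwrite("pics/t3.png",cv2.resize(im[90:220,220:380,::-1],None,fx=4.5,fy=4.5,interpolation=cv2.INTER_CUBIC))
E
```

```text
[ 0.6173 -0.1644  0.1687] [-3.1400e+00 -9.0000e-04  1.7379e+00] [ 0.5  0.4 -2.4] [-0.03  0.08 -0.03]
```

View pics/t3.png

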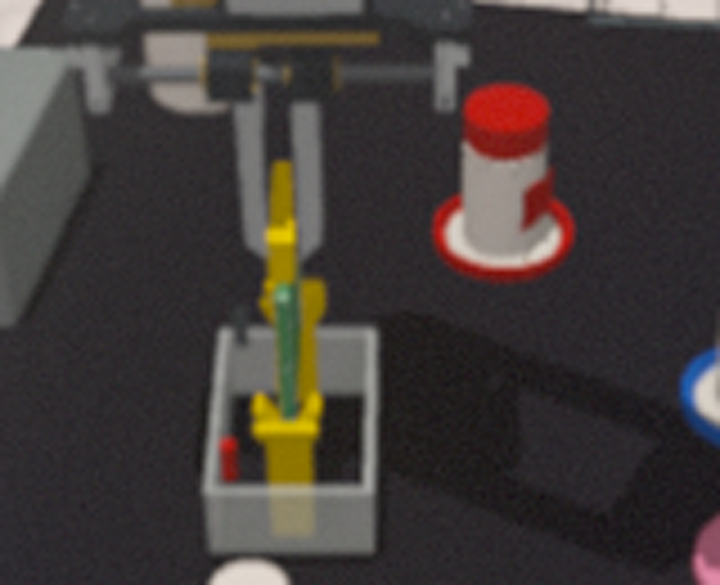

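The plate edge, (289,410) in the crop, enters the V of the near guide centrally, and no contact force shows. I keep going down in steps.

drive_tool([
  [1,0,0,-0.5,0,0,0],
  [1,0,0,-1,0,0,0],
  [1,0,0,-1.5,0,0,0],
  [1,0,0,-2,0,0,0],
  [1,0,0,-2,0,0,0],
])

```text
t: 26.87
position: [0.617, -0.1643, 0.1481]
orientation: [-3.139, -0.001, 1.738]
ft_force: [0.3, -0.4, -2.5]
opening: 0.0118
```

drive_tool([
  [1,0,0,-0.5,0,0,0],
  [1,0,0,-1,0,0,0],
  [1,0,0,-1.5,0,0,0],
  [1,0,0,-2,0,0,0],
  [1,0,0,-2,0,0,0],
])

```text
t: 27.28
position: [0.617, -0.1643, 0.1282]
orientation: [-3.139, -0.001, 1.738]
ft_force: [-0.8, -0.8, -1.5]
opening: 0.0121
```

drive_tool([
  [1,0,0,-0.4,0,0,0],
  [1,0,0,-0.8,0,0,0],
  [1,0,0,-1.1,0,0,0],
  [1,0,0,-1.1,0,0,0],
])

```text
t: 27.62
position: [0.6174, -0.1644, 0.118]
orientation: [-3.14, -0.001, 1.738]
ft_force: [0.4, -0.3, -0.9]
opening: 0.0116
```

drive_tool([
  [1,0,0,-0.2,0,0,0],
  [1,0,0,-0.3,0,0,0],
  [1,0,0,-0.3,0,0,0],
])

```text
t: 27.87
position: [0.6178, -0.1645, 0.1158]
orientation: [-3.141, -0.0, 1.738]
ft_force: [0.9, 0.0, -2.3]
opening: 0.0117
```

drive_tool([
  [1,0,0,-0.1,0,0,0],
  [1,0,0,-0.2,0,0,0],
  [1,0,0,-0.2,0,0,0],
])

```text
t: 28.12
position: [0.6178, -0.1646, 0.1139]
orientation: [-3.142, -0.0, 1.738]
ft_force: [-0.8, -0.1, -1.7]
opening: 0.0115
```

drive_tool([
  [1,0,0,-0.1,0,0,0],
  [1,0,0,-0.2,0,0,0],
  [1,0,0,-0.2,0,0,0],
])

```text
t: 28.37
position: [0.6181, -0.1647, 0.1129]
orientation: [3.141, 0.001, 1.738]
ft_force: [-0.3, 0.3, 2.0]
opening: 0.0117
```

drive_tool([
  [1,0,0,-0.1,0,0,0],
  [1,0,0,-0.1,0,0,0],
])

```text
t: 28.53
position: [0.6182, -0.1647, 0.1129]
orientation: [3.14, 0.001, 1.738]
ft_force: [-1.3, 0.5, 6.5]
opening: 0.0118
```

Solid contact at the height a seated cassette should have (TCP 0.113). Releasing and retreating straight up.

drive_tool([
  [0.5,0,0,0,0,0,0],
  [0.5,0,0,0,0,0,0],
  [0.5,0,0,0,0,0,0],
  [0.5,0,0,0,0,0,0],
  [0.5,0,0,0,0,0,0],
  [0.5,0,0,0,0,0,0],
  [0.5,0,0,0,0,0,0],
  [0.5,0,0,1,0,0,0],
  [0.5,0,0,3,0,0,0],
  [0.5,0,0,6,0,0,0],
  [0.5,0,0,9,0,0,0],
  [0.5,0,0,12,0,0,0],
])

```text
t: 29.53
position: [0.6176, -0.1645, 0.233]
orientation: [3.141, 0.0, 1.738]
ft_force: [0.7, -1.3, 0.0]
opening: 0.0471
```

drive_tool([
  [0.5,-3,1.5,2,0,0,0],
  [0.5,-6,3,4,0,0,0],
  [0.5,-9,4.5,6,0,0,0],
  [0.5,-12,6,8,0,0,0],
  [0.5,-15,8,8,0,0,0],
  [0.5,-18,10,8,0,0,0],
  [0.5,-20,12,8,0,0,0],
  [0.5,-20,15,8,0,0,0],
  [0.5,-20,18,8,0,0,0],
  [0.5,-20,21,8,0,0,0],
  [0.5,-20,21,8,0,0,0],
])

```text
t: 30.45
position: [0.4171, 0.0494, 0.3124]
orientation: [3.139, -0.002, 1.744]
ft_force: [-0.1, -0.2, 0.5]
opening: 0.0471
```

```bash
python3 - <<'E'
from h import *
s=state();print(s["t"],s["position"].round(4),s["ft_force"].round(1),s["opening"])
for n in("side","top"):
    im,d=get_image(n);cv2.imwrite(f"pics/{n}7.png",im[:,:,::-1]);C=cloud(n,d);h=cv2.cvtColor(im,cv2.COLOR_RGB2HSV);H=h[...,0]
    y=(H>20)&(H<33)&(h[...,1]>150)&(d>0)&(np.hypot(C[...,0]-.618,C[...,1]+.164)<.09)&(C[...,2]<.16)
    P=C[y]; t=P[P[:,2]>.105]
    if len(t)>5: print(n,"bar top z",np.percentile(t[:,2],[50,95]).round(4),[np.round(a,1) for a in cv2.minAreaRect(t[:,:2].astype(np.float32)*1000)])
    m=(np.hypot(C[...,0]-.603,C[...,1]+.007)<.035)&(C[...,2]>.07)&(C[...,2]<.09); 
    if m.sum(): q=C[m]; print("vial",((q.min(0)+q.max(0))/2).round(4))
    for k,c in {"r":(.5385,-.391),"g":(.5575,.386),"b":(.378,-.266)}.items():
        m=(np.hypot(C[...,0]-c[0],C[...,1]-c[1])<.045)&(C[...,2]>.088)&(C[...,2]<.11)&(d>0)
        if m.sum(): q=C[m]; print(k,((q.min(0)+q.max(0))/2-[*c,0]).round(4),"ztop",np.median(q[:,2]).round(4))
E
```

```text
30.45 [0.4171 0.0494 0.3124] [-0.1 -0.2  0.5] 0.04709502010689908
side bar top z [0.1223 0.1247] [array([ 618.6, -163.4]), array([12.2, 68.1]), np.float64(9.5)]
vial [ 0.6049 -0.0061  0.0743]
r [0.0004 0.0106 0.0935] ztop 0.095
g [0.0011 0.0008 0.0937] ztop 0.095
b [ 0.0002 -0.0011  0.0928] ztop 0.0948
top bar top z [0.1206 0.1236] [array([ 618.5, -166.2]), array([13.4, 67. ]), np.float64(10.3)]
vial [ 0.6026 -0.0219  0.0743]
r [ 0.0004 -0.0002  0.0935] ztop 0.0937
g [-0.0008 -0.0006  0.093 ] ztop 0.0929
b [ 0.0011 -0.0016  0.0942] ztop 0.0937
```

View pics/side7.png

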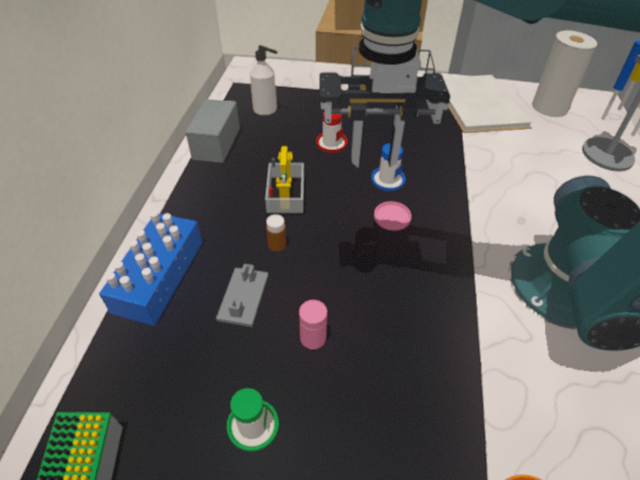

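View pics/top7.png

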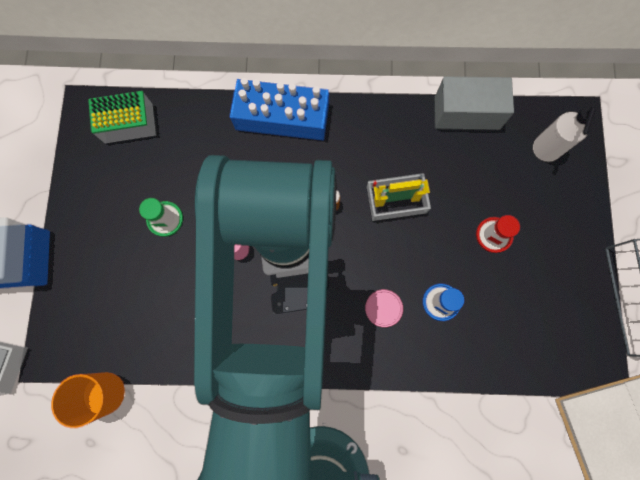

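All checks agree. The two outliers, the vial in the top view and the red jar in the side view, are each partly hidden by the arm, and the other camera shows them in place.

```bash
python3 -c "
from workcell import *
print(job_done())"
```

```text
the job is handed in; nothing more can be done
None
```

The job is done and handed in at about 30.5 s of the 120 s allowed. I put the red, green and blue jars upright in their matching dishes. Then I lifted the cassette out of the drying stand and slid it down the tank guides onto the sill. The gripper let go of everything and moved clear.

**Last checks:**
- **Jars:** all three stand upright with cap tops at about 93–95 mm and are within about 2 mm of their dish centres.
- **Cassette:** the top of the grip bar is at about 121–124 mm (122 mm expected when seated). Its centre and direction match the tank, and I felt firm contact with the sill before letting go.
- **Vial and look-alikes:** the vial is within 2 mm of its starting place, which is within the measuring error. The pink jar and pink dish are in place. I never moved the black jar, but the arm's shadow hides it in the last pictures, so I could not confirm its place there.

Two readings disagreed: the side view put the red jar 11 mm off, and the top view put the vial 15 mm off. In both cases the arm or gripper was partly in the way, and the unobstructed camera showed the jar and vial in place.

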